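# Clip held open around a wound-up colour sample card

## Task

Wind the hand crank clockwise until the colour sample card stands fully up out of its box. Then squeeze the tails of the orange spring clip to spread it, lift it off its parking blade, and lower it, jaws down, over the middle part of the card's top edge, so that the edge is well inside the gaping jaws and nothing of the clip touches the card. Finish there still holding the clip: squeezed wide open, still and clear of the card; do not let it go or let it bite, and leave the bottles and other things on the table as they are.

Things in the scene. Friction and masses are not known exactly. Their poses are not given: they have to be found in the camera images.
- lift: card lift, fixed to the table (place and yaw vary): dark base plate 100 x 300 x 12 mm; origin under its centre, z up, y along its length. At y=+85 mm a blue slotted box (68 x 120 mm, top 70 mm above the table) from whose slot the card rises; at y=-85 mm a grey gear post that carries the crank. Card faces look along the lift's x; the card's top edge runs along its y.
- card_edge (a point): middle of the top edge of the sample card (white with orange, red and yellow fields, 4 mm thick, 90 mm long along the lift's y), axes as the lift's. 75 mm above the table when fully down, 135 mm when fully up.
- card (a joint): height of the card in m: 0 fully down, 0.060 fully up. Driven only by the crank, 60 mm over 14.14 rad (2.25 turns); it stays where the crank is left.
- crank_axis (a point): point on the crank's vertical axis, 118 mm above the table, at the height of the middle of the knob.
- crank (a joint): crank angle in rad, from 0 (card down; the arm points along the lift's +y) to a stop at 14.14 (card fully up); grows CLOCKWISE seen from above. Starts between 0 and 1.5. Turning takes about 1 to 2 N at the knob.
- crank_knob (a point): middle of the crank's red upright knob, 118 mm above the table, 40 mm from the axis. The knob is a round sleeve 20 mm across, 96 to 136 mm above the table, that spins freely on its pin, so a gripper can hold it all the way round without turning. The steel crank arm under it is 94 mm above the table at most (98 mm over the axis).
- park: wooden parking block for the clip, fixed to the table (place and yaw vary), 90 x 110 x 40 mm, origin under its centre, z up. An upright aluminium blade, 5 mm thick, 80 mm long along the block's y, rises 22 mm from its top (to 62 mm above the table).
- clip: orange spring clip, about 85 mm tall, 22 mm wide along its hinge, 75 g. It starts standing on the parking block, biting the blade, jaws down and tails up. This frame belongs to the jaw half on the -x side: y along the hinge, z up, x across the jaws; origin midway between the jaw tips as parked (40 mm above the table). As the clip is spread by q each half leans q/2, so this frame then leans by q/2 about y (hinge upright between two fingers that squeeze evenly).
- clip_pivot (a point): hinge of the clip, 42 mm above the jaw tips. The two tails rise from it, one to each side, to 42 mm above the hinge; parked they splay like a V (outside width 20 mm at the hinge, about 42 mm at the top); squeezed fully together their outer faces are parallel, about 20 mm apart. Squeeze them along the clip's x with the middle of the finger pads about 27 mm above the hinge.
- clip_tip_a (a point): inner lower edge of the jaw on the clip's -x side.
- clip_tip_b (a point): inner lower edge of the other jaw, on the clip's +x side.
- clip_jaw (a joint): how far the clip is spread, rad: 0 biting the 5 mm blade (jaws parallel), 0.5 fully open at a stop (about 25 mm between the tips); its spring shuts it to -0.1. The squeeze at the tails grows from about 4 N to about 8 N; some 20 to 30 N of grip holds it against the stop. Fully open, the tips are about 41 mm below the hinge, and the space between the jaws is free to within 7 mm of the hinge.
- bottle_blue: white round bottle with a blue cap, 64 mm across, 150 mm tall; a bystander to be left alone, origin at its underside
- bottle_yellow: white round bottle with a yellow cap and orange label, 68 mm across, 140 mm tall; a bystander to be left alone, origin at its underside
- jar: white jar, 80 mm across, 100 mm tall; a bystander to be left alone, origin at its underside
- mix_cup: small open steel cup, 60 mm across, 65 mm tall; a bystander to be left alone, origin at its underside
- spatula: black-handled spatula lying flat, 200 mm long; a bystander to be left alone, origin at its underside, turns with it
- tin: low tin with a green label, 70 mm across, 55 mm tall; a bystander to be left alone, origin at its underside
- tape: yellow roll of tape lying flat, 90 mm across, 25 mm high; a bystander to be left alone, origin at its underside
Things that resemble listed ones, but are neither listed nor needed, are in the scene too. What is meant by the clip is not turquoise, and is the larger of those in its own colour. Leave any pink look-alike of the park alone.

How it is judged:
By the outcome, as a careful person would: the job done as asked, in the order asked, and still so for the second after the job is handed in, while the arm keeps its last pose, push and grip.
It also fails if it takes over 72 s, if anything falls off the work surface, if the arm or the gripper's body presses on something with over 40 N, if the wrist force passes 120 N, or if a joint passes its speed limit or range.

## Robot

A 6-joint arm with a two-finger parallel gripper is mounted at the origin on the work surface. World frame = base frame: x ahead of the robot, y to its left, z up, the work surface at z = 0. Lengths are in m, angles in rad, forces in N, time in s.
With the tool pointing down it reaches from about 0.375 to 0.975 m from the base axis. Payload 3.8 kg.
Tool frame: the origin (TCP) lies at the very end of the fingers, on their centre line; the grasp point (between the pads) lies 19 mm behind it; x points along the fingers, y is the direction in which the jaws open and shut, and the axes are right-handed (so a half turn about x gives the same grasp; the last joint's range is limited). The gripper opens to 88 mm and grips with 3 to 60 N. Pads are 18 mm wide; open, the fingers measure 123 mm over their backs; the gripper's body (75 mm by 187 mm) begins 45 mm behind the grasp point.
Start: joints at [1.094, 0.264, 1.604, -0, 1.274, -0.037], TCP at [0.287, 0.611, 0.239] pointing down, gripper open.
Joint ranges: [-2.63, 2.63], [-0.94, 2.18], [0.31, 2.57], [-1.31, 4.45], [0, 2.66], [-2.55, 2.55]. Speed limits (rad/s): [2.57, 2.57, 3.14, 3.14, 3.14, 3.14].

## Interface

Orientations are given as a unit quaternion [w, x, y, z].
In Python, from workcell import robot, release, grab, planner, status, capture, calibration, sign_off gives the robot as it stands. Calls block until the motion is done:
- robot.move_to(position, orientation): joint-space move of the TCP to a pose.
- robot.movel(position, ori=None, rate=0.15): straight line of the TCP; ori=None keeps the orientation; rate is the mean speed in m/s.
- robot.goto_joints(angles): joint-space move.
- release() and grab(): open the fingers fully, or close them until they stop; the grip force is fixed at half the most.
- robot.dwell(seconds).
- planner.inverse_kinematics(position, orientation): joint angles nearest the present ones, or None.
- status.read_state(): the state.
- capture(name): name is "side" or "top"; returns the picture (400x640x3 uint8, red, green, blue); there is no depth.
- calibration(name): a dict with "vfov" (degrees; the focal length in pixels is half the picture's height over the tangent of half this angle, whatever the lens; pixels are square), "cx", "cy" (the principal point, pixels), "R" (3x3) and "t" (3): a world point X has camera coordinates R X + t. Camera axes: x right, y down, z forward; pixel columns grow to the right and rows downward; lengths in m; the calibration is good to about 2 mm. A picture is of the moment at which its call begins. calibration takes no time and is no camera call.
A pose or a line that the arm cannot do raises robot.MotionError and nothing moves.
- sign_off(): hands the job in, once; it reports no verdict.
The state is a dict: "t": time; "q": joint angles; "qd": joint speeds; "effort": joint torques, N m; "position": TCP position; "tool_rot": TCP orientation; "contact_force": force on the tool from outside, world axes, zero at the start; "wrist_torque": the same for the moment, N m; "opening": opening from 0.0 (shut) to 1.0 (fully open).
Only numpy, scipy, OpenCV 4.12 (cv2) and the standard library are available. Lean on these libraries where they do the work, as an engineer would, in place of code of your own. Each camera call takes 0.05 s, during which the arm holds its last target. There are 200 camera calls.

## Working session

There is one attempt and no reset: what is moved stays moved. The work goes in short steps, each a Python script; the robot and the scene stay as the last script left them, time stands still between calls to the robot, and variables do not carry over. Pictures are saved under pics/ and viewed, about 8 in all and at most 12, crops included, and the job is handed in when it is done.

```bash
ls; mkdir -p pics
python3 - <<'E'
from workcell import *
import cv2
for n in("top","side"):
    c=calibration(n); print(n,{k:(v.tolist() if hasattr(v,'tolist') else v) for k,v in c.items()})
    cv2.imwrite(f"pics/{n}0.png",capture(n)[:,:,::-1])
s=status.read_state(); print(s)
E
```

```text
pics
top {'vfov': 54.65917973668197, 'cx': 315.0087045624305, 'cy': 197.71353275535634, 'R': [[-0.020764676895669472, -0.9997821007765515, -0.0021398972507594405], [-0.9925216453656447, 0.02087130722294488, -0.12027124351015529], [0.1202896989525374, -0.00037349917109158915, -0.992738761620738]], 't': [-0.033344776333252155, 0.5389064611336736, 0.9318249207120446]}
side {'vfov': 52.77687650584544, 'cx': 324.29714851671406, 'cy': 195.89807405197487, 'R': [[0.9993164110479626, -0.03491211487296185, -0.012159557776355414], [-0.03319991531628014, -0.7028110916930622, -0.7106013896807394], [0.01626272527011511, 0.7105193267099094, -0.7034897370527061]], 't': [-0.5557633861900673, 0.07527843045217048, 0.9859498365352646]}
{'t': 0.1, 'q': array([ 1.09408734e+00,  2.64671323e-01,  1.60520866e+00, -1.71731535e-05,
        1.27369211e+00, -3.69049746e-02]), 'qd': array([-0.0003163 , -0.0015218 , -0.00266903,  0.0007036 , -0.00023817,
       -0.00108667]), 'effort': array([-4.74039844e-04, -5.03620863e+01, -3.58069181e+01,  7.30474270e-02,
        2.33988772e-02, -6.68554594e-05]), 'position': array([0.28711147, 0.61020194, 0.23753241]), 'tool_rot': array([ 0.68990673,  0.15356385,  0.69025101, -0.15492057]), 'contact_force': array([-0.20436794,  0.38128053, -0.32983633]), 'wrist_torque': array([-0.00033926,  0.01542472,  0.07093255]), 'opening': 0.9980010900280583}
```

View pics/top0.png

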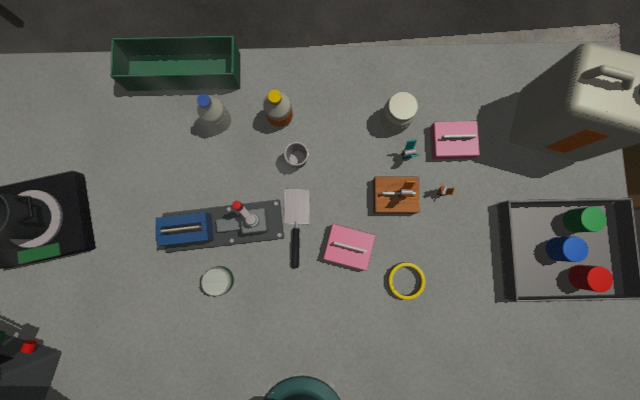

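View pics/side0.png

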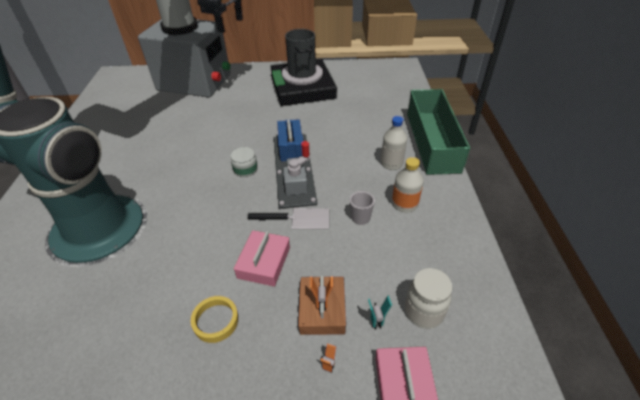

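```bash
cat > h.py <<'E'
from workcell import *
import numpy as np, cv2
def K(n):
    c=calibration(n); f=200/np.tan(np.radians(c["vfov"])/2); return f,c["cx"],c["cy"],np.array(c["R"]),np.array(c["t"])
def ray(n,u,v):
    f,cx,cy,R,t=K(n); return -R.T@t, R.T@np.array([(u-cx)/f,(v-cy)/f,1])
def plane(n,u,v,z):
    o,d=ray(n,u,v); return o+d*(z-o[2])/d[2]
def proj(n,X):
    f,cx,cy,R,t=K(n); p=R@np.array(X)+t; return np.array([f*p[0]/p[2]+cx,f*p[1]/p[2]+cy])
def tri(a,b):
    o1,d1=ray("top",*a);o2,d2=ray("side",*b)
    s=np.linalg.lstsq(np.c_[d1,-d2],o2-o1,rcond=None)[0]
    p,q=o1+s[0]*d1,o2+s[1]*d2; return (p+q)/2,np.linalg.norm(p-q)
def blobs(im,lo,hi,roi,amin=8):
    x0,y0,x1,y1=roi; h=cv2.cvtColor(im,cv2.COLOR_RGB2HSV)
    m=cv2.inRange(h,np.array(lo),np.array(hi)); k=np.zeros_like(m);k[y0:y1,x0:x1]=m[y0:y1,x0:x1]
    n,l,s,c=cv2.connectedComponentsWithStats(k); i=[j for j in range(1,n) if s[j,4]>=amin]
    i.sort(key=lambda j:-s[j,4]); return [(c[j].round(1),s[j],(l==j).astype(np.uint8)) for j in i]
def save(im,name,roi=None,k=1):
    if roi: x0,y0,x1,y1=roi; im=im[y0:y1,x0:x1]
    cv2.imwrite(f"pics/{name}.png",cv2.resize(im[:,:,::-1],None,fx=k,fy=k,interpolation=cv2.INTER_CUBIC))
E
python3 - <<'E'
from h import *
T=capture("top");S=capture("side");np.save("T.npy",T);np.save("S.npy",S)
def big(im,r): return cv2.resize(im[r[1]:r[3],r[0]:r[2]],(400,300),interpolation=cv2.INTER_CUBIC)
a=np.vstack([np.hstack([big(T,(150,180,290,285)),big(T,(365,130,465,205))]),np.hstack([big(S,(245,110,345,185+25)),big(S,(285,265,405,355+20))])])
save(a,"crops")
for n,im,r1,r2,r3 in(("top",T,(150,180,290,260),(140,190,225,260),(360,140,470,220)),("side",S,(260,110,340,210),(260,110,310,165),(285,260,400,375))):
    print(n,"red",[(b[0],b[1]) for b in blobs(im,(170,120,90),(180,255,255),r1)][:2],[(b[0],b[1]) for b in blobs(im,(0,120,90),(5,255,255),r1)][:2])
    for b in blobs(im,(100,100,40),(125,255,255),r2)[:2]:
        c,_=cv2.findContours(b[2],0,2); print(n,"blue",b[0],b[1],cv2.minAreaRect(c[0]))
    for b in blobs(im,(3,120,60),(20,255,255),r3)[:4]:
        c,_=cv2.findContours(b[2],0,2); print(n,"orange/wood",b[0],b[1],cv2.minAreaRect(c[0]),cv2.mean(im,b[2])[:3])
E
```

```text
top red [] [(array([236.5, 204.6]), array([232, 201,  11,   9,  65], dtype=int32))]
top blue [183.1 229. ] [ 156  212   57   34 1245] ((183.3651885986328, 228.6040802001953), (28.97662925720215, 56.20063781738281), 83.2901611328125)
top orange/wood [396.1 194.7] [ 375  177   44   36 1415] ((396.5, 194.5), (35.0, 43.0), 90.0) (131.1137809187279, 82.38939929328622, 46.148409893992934)
top orange/wood [449.8 191.1] [445 188  10   7  43] ((449.50994873046875, 191.0699920654297), (4.808326244354248, 9.758074760437012), 81.8698959350586) (84.3953488372093, 49.44186046511628, 19.813953488372093)
top orange/wood [440.6 188.8] [438 184   6   9  24] ((441.1097717285156, 188.48780822753906), (2.967301607131958, 9.370426177978516), 38.65980911254883) (102.0, 60.83333333333333, 29.25)
side red [(array([302.7, 144.2]), array([302, 141,   3,   9,  12], dtype=int32))] [(array([305.7, 148.7]), array([303, 141,   6,  16,  80], dtype=int32))]
side blue [289.1 140.2] [278 120  25  41 736] ((290.0, 140.0), (40.0, 24.0), 90.0)
side orange/wood [321.4 306.5] [ 299  277   46   56 2118] ((321.5, 304.5), (55.0, 45.0), 90.0) (137.02455146364497, 93.57979225684609, 64.63361661945231)
side orange/wood [329.8 351. ] [325 345  10  14 109] ((329.6730651855469, 351.13458251953125), (9.217458724975586, 12.551432609558105), 11.309932708740234) (161.40366972477065, 98.21100917431193, 58.95412844036698)
side orange/wood [326.2 365.1] [321 359  11  12  78] ((325.7500305175781, 364.7500305175781), (14.849242210388184, 7.071067810058594), 45.0) (132.83333333333334, 80.44871794871794, 48.07692307692307)
```

View pics/crops.png

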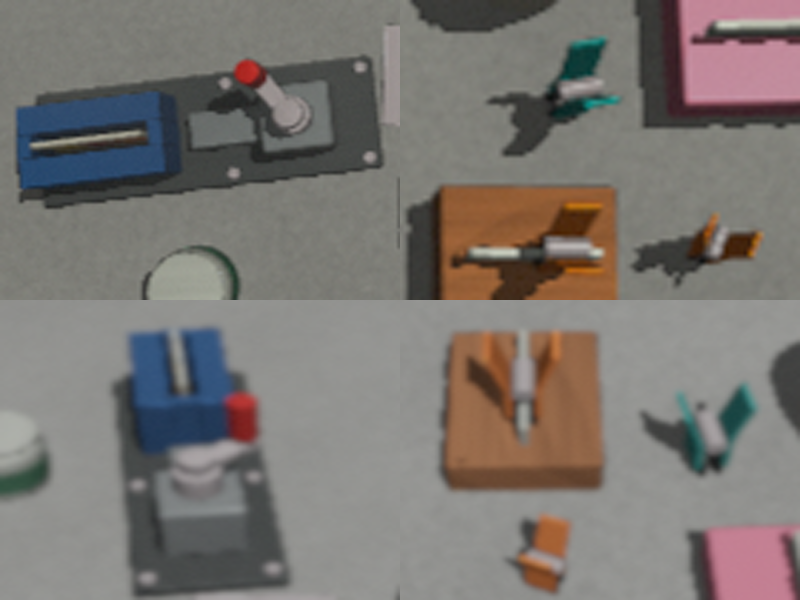

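Run:
```python
from h import *
np.set_printoptions(precision=4,suppress=True)
c=lambda u,v:(150+u/2.857,180+v/2.857)
a=plane("top",*c(30,148),.079);b=plane("top",*c(147,135),.079); print("card",a,b,"mid",(a+b)/2,np.linalg.norm(a-b))
d=a-b; yaw=np.arctan2(-d[0],d[1]); print("yaw",yaw)
print("bluebox side-card mid",plane("side",289.75,130.5,.079))
hub=plane("top",*c(290,113),.099); print("hub",hub,tri(c(290,113),(245+197/4,110+(450-300)/3)))
ydir=np.array([-np.sin(yaw),np.cos(yaw)]); print("axis from card", (a+b)[:2]/2-.17*ydir)
for q in [(360,67),(370,158),(233,173),(223,82)]: print("bolt",plane("top",*c(*q),.013))
kt=plane("top",236.5,204.6,.133); print("knob",kt,"r",np.linalg.norm((kt-hub)[:2]),tri((236.5,204.6),(305.2,148.1)))
k2=(kt-hub)[:2]; print("crank ang",np.arctan2(ydir[1],ydir[0])-np.arctan2(k2[1],k2[0]))
h=plane("top",407,192,.086);print("hinge",h,tri((407,192),(321.9,293.6)))
e=[plane("top",365+x/4,130+y/4,.062) for x,y in((470,253),(604,252))];print("blade",e)
w=[plane("top",u,v,.04) for u,v in((375,177),(418,177))];print("wood top edge",w)
t=[plane("top",365+x/4,130+y/4,.122) for x,y in((582,206),(582,270))];print("tails top",t)
s=status.read_state();print(s["tool_rot"])
```

```text
card [0.4595 0.3197 0.079 ] [0.4681 0.2237 0.079 ] mid [0.4638 0.2717 0.079 ] 0.09641585024494928
yaw 0.08994791950161371
bluebox side-card mid [0.4698 0.265  0.079 ]
hub [0.4824 0.1027 0.099 ] (array([0.4845, 0.102 , 0.106 ]), np.float64(0.005120598097515451))
axis from card [0.4791 0.1024]
bolt [0.5279 0.0547 0.013 ]
bolt [0.4472 0.0466 0.013 ]
bolt [0.4366 0.1671 0.013 ]
bolt [0.517  0.1764 0.013 ]
knob [0.5141 0.1305 0.133 ] r 0.042144981384149856 (array([0.5151, 0.1335, 0.1179]), np.float64(0.0012417917708974643))
crank ang 0.9414788467201457
hinge [ 0.5406 -0.2615  0.086 ] (array([ 0.5423, -0.2619,  0.0835]), np.float64(0.002640262123048388))
blade [array([ 0.5369, -0.4494,  0.062 ]), array([ 0.5358, -0.5303,  0.062 ])]
wood top edge [array([ 0.5859, -0.1949,  0.04  ]), array([ 0.5837, -0.3017,  0.04  ])]
tails top [array([ 0.555 , -0.4886,  0.122 ]), array([ 0.5185, -0.4856,  0.122 ])]
[ 0.69    0.1537  0.6902 -0.1547]
```

```bash
cat >> h.py <<'E'
def down(a):
    c,s=np.cos(a/2),np.sin(a/2); r=2**-.5; return np.array([c*r,-s*r,c*r,s*r])
def st():
    s=status.read_state(); return s
E
python3 - <<'E'
from h import *
np.set_printoptions(precision=4,suppress=True)
for x,y in((382.5,193),(416,193)): print("blade",plane("top",x,y,.062))
for x,y in((410.5,181.5),(410.5,197.5)): print("tail",plane("top",x,y,.12))
o=down(-np.pi/2)
robot.movel([.287,.611,.33])
robot.move_to([.513,.131,.2],o); robot.movel([.513,.131,.103],rate=.12)
s=st();print(s["t"],s["position"],s["contact_force"]);grab();s=st()
print(s["t"],s["position"],s["contact_force"],s["opening"]*88)
p0=np.array([.513,.131]);psi=.761;c=p0-.04*np.array([np.cos(psi),np.sin(psi)])
P=[]
for i in range(1,6):
    a=psi-.2*i; robot.movel([*(c+.04*np.array([np.cos(a),np.sin(a)])),.103],rate=.06)
    s=st();F=s["contact_force"][:2];u=np.array([np.cos(a),np.sin(a)]);P.append(s["position"][:2])
    print(s["t"],s["position"],"Fr %.1f Ft %.1f"%(F@u,F@[u[1],-u[0]]))
np.savez("crank.npz",c=c,a=a)
save(capture("top"),"crank1",(140,150,300,270),4)
E
```

```text
blade [ 0.5426 -0.208   0.062 ]
blade [ 0.5409 -0.2889  0.062 ]
tail [ 0.5601 -0.2625  0.12  ]
tail [ 0.5234 -0.2606  0.12  ]
3.8833 [0.5137 0.1312 0.1037] [1.0762 0.1842 0.5029]
4.9333 [0.5134 0.1311 0.103 ] [ 1.3422 -1.0515 -1.295 ] 18.92110510731937
5.2167 [0.5184 0.1242 0.103 ] Fr 1.1 Ft 1.1
5.5 [0.5218 0.1169 0.103 ] Fr 1.4 Ft 0.4
5.7833 [0.5236 0.1091 0.103 ] Fr 0.6 Ft 1.5
6.0667 [0.5238 0.1012 0.103 ] Fr -0.0 Ft 0.8
6.35 [0.5225 0.0934 0.103 ] Fr -1.8 Ft 0.6
```

View pics/crank1.png

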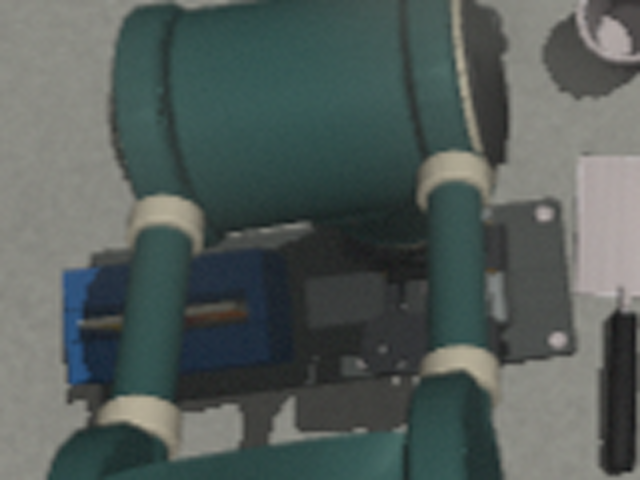

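Run:
```python
from h import *
np.set_printoptions(precision=4,suppress=True)
d=np.load("crank.npz");c=d["c"];a=float(d["a"]);a0=.761;P=[];dt=.25
for i in range(60):
    tot=.90+a0-a
    step=dt if tot<13.5 else .1
    a-=step;u=np.array([np.cos(a),np.sin(a)])
    robot.movel([*(c+.04*u),.103],rate=.07)
    s=st();F=s["contact_force"][:2];fr,ft=F@u,F@[u[1],-u[0]];P.append(s["position"][:2])
    if i%5==0 or step==.1: print("%.2f phi %.2f Fr %.1f Ft %.1f"%(s["t"],.9+a0-a,fr,ft),c)
    c=c+np.clip(.0001*fr,-.0005,.0005)*u
    if ft<-8 or abs(fr)>15 or .9+a0-a>14.6: break
P=np.array(P);A=np.c_[2*P,np.ones(len(P))];x=np.linalg.lstsq(A,(P**2).sum(1),rcond=None)[0]
print("fit",x[:2],np.sqrt(x[2]+x[:2]@x[:2]),s["position"],s["contact_force"])
np.savez("crank.npz",c=c,a=a)
```

```text
6.69 phi 2.15 Fr -2.7 Ft 0.6 [0.484  0.1034]
8.15 phi 3.40 Fr -1.4 Ft 0.6 [0.4834 0.1042]
9.61 phi 4.65 Fr -1.6 Ft 1.0 [0.4837 0.1046]
11.07 phi 5.90 Fr -2.5 Ft 0.7 [0.4842 0.1044]
12.53 phi 7.15 Fr -0.2 Ft 1.0 [0.4843 0.1038]
13.98 phi 8.40 Fr -1.8 Ft 1.6 [0.4837 0.1037]
15.44 phi 9.65 Fr -2.2 Ft 2.4 [0.4834 0.104 ]
16.90 phi 10.90 Fr -1.4 Ft 0.8 [0.4837 0.1046]
18.36 phi 12.15 Fr -1.2 Ft 1.1 [0.4843 0.1045]
19.82 phi 13.40 Fr -1.4 Ft 1.2 [0.4843 0.1038]
20.36 phi 13.75 Fr 1.1 Ft 0.6 [0.484  0.1036]
20.61 phi 13.85 Fr -0.9 Ft 0.4 [0.4841 0.1036]
20.86 phi 13.95 Fr 0.6 Ft 0.6 [0.484  0.1036]
21.11 phi 14.05 Fr -0.5 Ft 0.7 [0.4841 0.1036]
21.36 phi 14.15 Fr -2.1 Ft -5.9 [0.484  0.1036]
21.61 phi 14.25 Fr -2.2 Ft -18.2 [0.4838 0.1036]
fit [0.4839 0.1041] 0.04004077857330866 [0.5237 0.1071 0.103 ] [-1.7947 18.1954 -3.4645]
```

Run:
```python
from h import *
np.set_printoptions(precision=4,suppress=True)
d=np.load("crank.npz");c=d["c"];a=float(d["a"])+.06
robot.movel([*(c+.04*np.array([np.cos(a),np.sin(a)])),.103],rate=.05); print(st()["contact_force"])
release(); p=st()["position"]; robot.movel([p[0],p[1],.2],rate=.2)
o=down(-np.pi/2-.02); robot.move_to([.5425,-.261,.2],o)
T=capture("top");S=capture("side");np.save("T2.npy",T);np.save("S2.npy",S)
robot.movel([.5425,-.261,.090],rate=.12); s=st();print(s["t"],s["position"],s["contact_force"])
S2=capture("side")
def big(im,r): return cv2.resize(im[r[1]:r[3],r[0]:r[2]],(400,400),interpolation=cv2.INTER_CUBIC)
save(np.hstack([big(T,(150,170,270,290)),big(S2,(270,240,390,360))]),"pre")
```

```text
[-0.6932  9.5388 -1.4989]
26.125 [ 0.5432 -0.2614  0.0909] [-0.5724 -0.5219  1.1657]
```

View pics/pre.png

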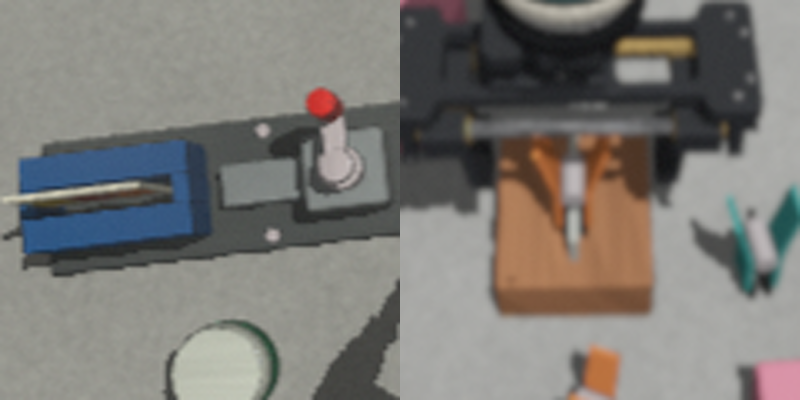

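Run:
```python
from h import *
np.set_printoptions(precision=4,suppress=True)
grab(); s=st(); print(s["t"],s["position"],s["contact_force"],s["opening"]*88)
T=np.load("T2.npy");S=np.load("S2.npy");S2=capture("side")
def big(im,r,w=400,h=300): return cv2.resize(im[r[1]:r[3],r[0]:r[2]],(w,h),interpolation=cv2.INTER_CUBIC)
save(np.vstack([np.hstack([big(T,(130,200,230,275)),big(S,(250,80,350,155))]),np.hstack([big(S2,(280,255,380,330)),big(S2,(320,240,420,315))])]),"grip")
```

```text
27.2167 [ 0.544  -0.2617  0.0916] [1.5333 0.0107 6.3591] 19.577603333114762
```

View pics/grip.png

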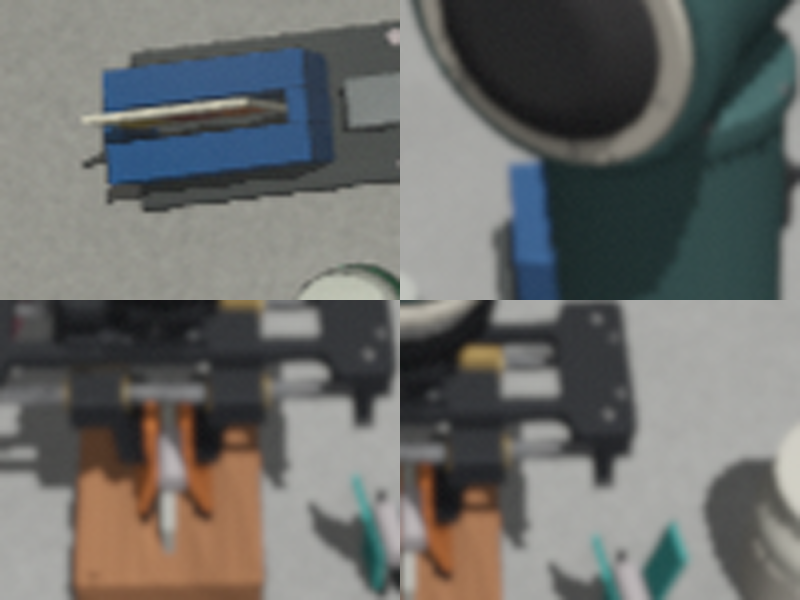

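Run:
```python
from h import *
np.set_printoptions(precision=4,suppress=True)
a=plane("top",151,230,.135);b=plane("top",192.5,225.25,.135);d=a-b
print("card",a,b,(a+b)/2,np.linalg.norm(d),"yaw",np.arctan2(-d[0],d[1]))
robot.movel([.544,-.2617,.26],rate=.12); s=st(); print(s["t"],s["opening"]*88,s["contact_force"])
robot.move_to([.468,.272,.27],down(-np.pi/2+.09)); s=st();print(s["t"],s["position"],s["opening"]*88)
robot.movel([.468,.272,.225],rate=.15)
T=capture("top");S=capture("side");np.save("T3.npy",T);np.save("S3.npy",S)
s=st();print(s["t"],s["position"],s["opening"]*88,proj("side",[.468,.272,.135]),proj("top",[.468,.272,.135]))
def big(im,r,w=400,h=300): return cv2.resize(im[r[1]:r[3],r[0]:r[2]],(w,h),interpolation=cv2.INTER_CUBIC)
save(np.hstack([big(T,(120,180,240,270)),big(S,(240,70,340,145))]),"above")
```

```text
card [0.4616 0.3184 0.135 ] [0.4701 0.2271 0.135 ] [0.4659 0.2728 0.135 ] 0.09175416645111226 yaw 0.09336071143969535
28.8333 19.66986481517202 [ 0.3733 -0.4628 -0.8044]
30.7833 [0.4685 0.2713 0.27  ] 19.715521663610804
31.3333 [0.4689 0.2721 0.2262] 19.520599320307625 [287.6657 111.9607] [172.1293 226.6466]
```

View pics/above.png

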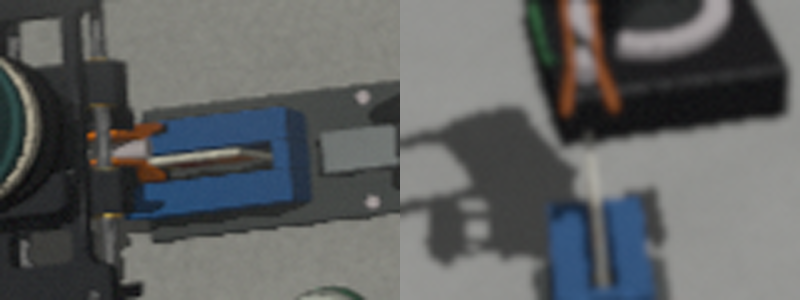

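Run:
```python
from h import *
np.set_printoptions(precision=4,suppress=True)
S=np.load("S3.npy")
cr=lambda p:np.round([400+(p[0]-240)*4,(p[1]-70)*4],1)
yd=np.array([-np.sin(.09),np.cos(.09),0])
for m in(np.array([.468,.2733,.135]),):
    for k in(-.045,0,.045): print(k,cr(proj("side",m+k*yd)))
tcp=np.array([.4689,.2721,.2262]);xd=np.array([np.cos(.09),np.sin(.09),0])
for sgn in(-1,1):
    print("tip pred",cr(proj("side",tcp+[0,0,-.0506]+sgn*.0126*xd-.011*yd)),cr(proj("side",tcp+[0,0,-.0506]+sgn*.0126*xd+.011*yd)))
h=S[70:145,240:340].astype(int); 
# bright card pixels per row
for r in range(34,75,3):
    row=h[r,30:65]; j=np.argmax(row.sum(1)); w=np.clip(row.sum(1)-400,0,None); print(r*4, 400+4*(30+j), row[j], 400+4*(30+(w*np.arange(35)).sum()/max(w.sum(),1)))
hsv=cv2.cvtColor(S,cv2.COLOR_RGB2HSV)[70:100,240:340]
for r in range(18,29,2): 
    print(r*4,[400+4*i for i in range(35,60) if hsv[r,i,0]<18 and hsv[r,i,1]>130])
```

```text
-0.045 [594.9 204.4]
0 [590.7 166.8]
0.045 [586.8 131.3]
tip pred [569.1 125.3] [567.4 107.7]
tip pred [607.6 122.3] [605.3 104.8]
136 656 [128 129 126] 520.0
148 636 [149 149 147] 628.7062706270627
160 592 [165 164 157] 614.0483870967741
172 592 [169 168 161] 614.3476394849786
184 592 [167 165 157] 603.9092382495949
196 596 [153 152 146] 594.6813186813187
208 596 [110 110 107] 520.0
220 596 [107 108 105] 520.0
232 596 [105 102  97] 520.0
244 648 [107 111 119] 520.0
256 520 [119 120 118] 520.0
268 520 [145 146 143] 521.8064516129032
280 520 [146 147 144] 521.5737704918033
292 520 [146 146 143] 523.0361445783133
72 [564, 568, 600, 604, 608]
80 [560, 564, 568, 572, 600, 604, 608, 612]
88 [560, 564, 568, 572, 600, 604, 608, 612]
96 [556, 560, 564, 568, 572, 604, 608, 612, 616]
104 [556, 560, 564, 568, 572, 604, 608, 612, 616, 620]
112 [560, 564, 568, 612, 616]
```

Run:
```python
from h import *
np.set_printoptions(precision=4,suppress=True)
robot.movel([.466,.273,.225],rate=.1);robot.movel([.466,.273,.178],rate=.06);robot.dwell(.3)
T=capture("top");S=capture("side")
s=st();print(s["t"],s["position"],s["opening"]*88,s["contact_force"])
def big(im,r,w=400,h=300): return cv2.resize(im[r[1]:r[3],r[0]:r[2]],(w,h),interpolation=cv2.INTER_CUBIC)
save(np.hstack([big(T,(120,180,240,270)),big(S,(265,80,315,118),400,304)[:300]]),"low1")
```

```text
32.9167 [0.4661 0.273  0.1782] 19.514334749136843 [-0.2906 -0.6484 -0.4409]
```

View pics/low1.png

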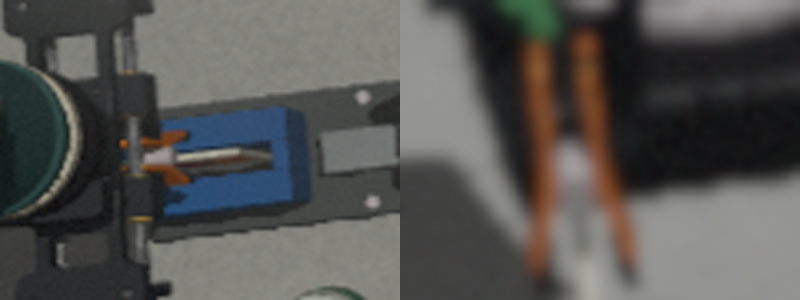

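Run:
```python
from h import *
np.set_printoptions(precision=4,suppress=True)
robot.movel([.466,.273,.166],rate=.04);robot.dwell(.5)
T=capture("top");S=capture("side")
s=st();print(s["t"],s["position"],s["opening"]*88,s["contact_force"],abs(s["qd"]).max())
def big(im,r,w=400,h=300): return cv2.resize(im[r[1]:r[3],r[0]:r[2]],(w,h),interpolation=cv2.INTER_CUBIC)
save(np.hstack([big(T,(130,205,190,250)),big(S,(265,82,315,120),400,304)[:300]]),"low2")
```

```text
33.9667 [0.466  0.273  0.1661] 19.604386544787534 [-0.7465  0.6333 -0.9244] 0.0016465215207123606
```

View pics/low2.png

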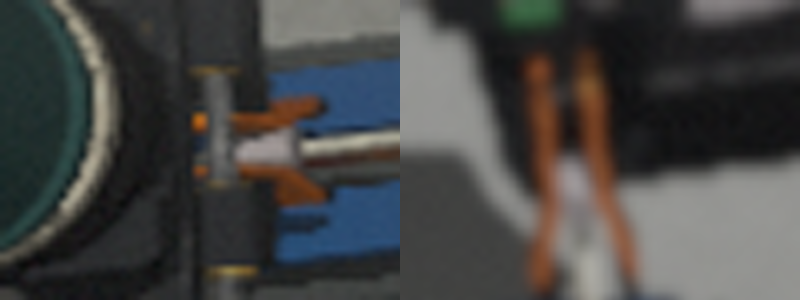

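```bash
python3 -c "
from h import *
print(sign_off(), st()['t'])"
```

```text
the job is handed in; nothing more can be done
the job is handed in; nothing more can be done
```

The job is handed in, about 34 s into the 72 s allowed, with the card up and the clip held open over its top edge.

**What I did**
- **Crank:** I wound it clockwise to its stop. The stop showed at about 14.15 rad, where the push at the knob rose to 18 N; I eased that off before letting go. The later top view showed the card raised and the knob pointing along the lift's +x, as expected.
- **Clip:** I took the large orange clip on the wooden block, at about pixel (407, 192) in the top view. The small orange clip at (445, 190) and the turquoise one at (410, 151) were left alone. I squeezed it (finger opening 19.6 mm, so at its stop), lifted it off the blade and lowered it over the middle of the card's top edge.

**Last checks**
- The arm is still and the wrist force is about that of the clip's own weight, so nothing suggests contact with the card.
- The jaws straddle the card in both views. By calculation the edge is about 19 to 20 mm inside the tips.
- In the side view the jaws are about 1 mm off centre, out of an estimated 5 to 6 mm of clearance each side.

**What disagreed**
- The camera and the crank fit put the card 2 to 3 mm apart in x. I settled it by comparing jaws and card in the same side picture.
- I took no final picture for the bottles and other things; I planned the moves to pass above or clear of them.

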